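Gauge the jig blocks for clogged bores

ROBOT

A 7-joint arm with a two-finger parallel gripper is mounted at the origin on the work surface. World frame = base frame: x ahead of the robot, y to its left, z up, the work surface at z = 0. Lengths are in mm, angles in rad, forces in N, time in s.
With the tool pointing down it reaches from about 400 to 850 mm from the base axis. Payload 6.9 kg.
Tool frame: the origin (TCP) lies on the centre line of the jaws, within the pads' length; the fingertips stand 19 mm ahead of it and the grasp point (between the pads) is the TCP; z points along the fingers, y is the direction in which the jaws open and shut (so a half turn about z gives the same grasp; the last joint's range is limited). The gripper opens to 85 mm and grips with 20 to 120 N. Pads are 22 mm wide; open, the fingers measure 114 mm over their backs; the gripper's body (76 mm by 85 mm) begins 54 mm behind the grasp point. The pads swing forward as they close: fully open they stand 13 mm farther back than shut.
Start: joints at [-1.19, 0.507, -0.238, 1.5, 0.126, 1.149, -0.155], TCP at [169.616, 601.533, 250.275] pointing down, gripper open.
Joint ranges: [-3.08, 3.08], [-0.24, 2.05], [-1.43, 1.35], [0, 2.5], [-1.52, 4.66], [0.17, 1.96], [-2.89, 2.89]. Speed limits (rad/s): [2.39, 2.39, 3.14, 3.14, 3.14, 3.14, 3.14].

INTERFACE

Orientations are given as a unit quaternion [w, x, y, z].
In Python, from plant import r, eyes gives the robot as it stands.
- The arm moves only by the tool carry_out, never from a script. Its argument "rows" is a list of rows, each a list of 7 numbers: the shift along the tool's x, y, z in m, then the turn, a rotation vector about the tool's x, y, z in rad, then the opening, from 0 (shut) to 1 (fully open). A call has 1 to 8 rows; each row is the pose to reach, as a shift and turn from the pose commanded when the call began, along the tool's axes at that moment; what a row does not reach only later rows make up. A row lasts 1/12 s, in which the tool goes at most 41.7 mm and 7.16 degrees, less where a joint would pass 70% of its speed; a pose out of reach is approached as far as the arm can. A call with a gripper value outside its range is refused whole. The fingers move at their own pace and stop on an object; the grip force is fixed at half the most. Time passes only in rows, so rows that repeat a pose let the fingers close. It gives the time, the measured TCP pose, the force and the opening at its end, in the units of the state.
- r.observe(): the state, without advancing time (a new reading comes with each control period).
- eyes.get_image(name): name is "side" or "top" or "wrist"; returns a dict with "pixels" (384x512x3 uint8, red, green, blue), "camera_matrix" (3x3 intrinsics, pixels), "eye" and "orientation" of the camera in the world. Camera axes: x right, y down, z forward; pixel columns grow to the right and rows downward; lengths in mm; the calibration is good to about 2 mm. The wrist camera is an equidistant fisheye: a pixel r from the principal point sees the ray r / f radians off the axis. A picture is of the moment at which its call begins. There is no depth.
- r.job_done(): hands the job in, once; it reports no verdict.
The state is a dict: "t": time; "joints": joint angles; "dq": joint speeds; "joint_efforts": joint torques, N m; "tool_pos": TCP position; "tool_rot": TCP orientation; "wrist_force": force on the tool from outside, world axes, zero at the start; "ft_torque": the same for the moment, N m; "grip_width": finger opening in mm.
Only numpy, scipy, OpenCV 4.12 (cv2) and the standard library are available. Lean on these libraries where they do the work, as an engineer would, in place of code of your own. Each camera call takes 0.05 s, during which the arm holds its last target. There are 200 camera calls.

TASK

Clear glue has set inside the bores of two of the three loose aluminium corner blocks, too deep to see. Take the pin gauge from its wooden stand, feel for the one block whose bore takes the pin all the way down to the collar, never forcing the pin, and leave the gauge standing in that block where it is. Put the two clogged blocks in the round soaking dish without dropping them, and leave the phone and the tweezers alone.

Things in the scene. Friction and masses are not known exactly. Their poses are not given: they have to be found in the camera images.
- gauge_mid (a point): Steel pin gauge, 0.14 kg, standing pin down in its wooden stand: pin, collar, then a dark hexagonal handle 18 mm across flats, 56 mm long. This point: middle of the handle, on its axis, 59 mm above the pin's end, 33 mm above the collar's underside. z up along the axis; own x is square to one pair of flats (the others 60 degrees apart).
- gauge_tip (a point): The gauge pin's lower end, on its axis. Pin 12 mm diameter, 26 mm long, its end tapered to 8.4 mm over 3 mm; collar above it 24 mm diameter, 5 mm thick. In a clear bore the pin goes in 26 mm, until the collar sits on the block; in the others a ring of cured clear glue, too low to see, stops it 6 to 18 mm below the mouth.
- stand_hole (a point): Centre of the mouth of the hole in the top of the gauge's stand: a beech block 64 x 64 x 34 mm fixed on the mat, with one upright hole of 16 mm diameter and 34 mm deep in its middle. The collar rests on the top with the pin in the hole. z up.
- block_a_mid (a point): One of three aluminium jig blocks that look alike, 0.11 kg, on the mat; any one may be the clear one. Tall part 40 (own x, -20 to +20) x 32 (own y) x 30 mm high; at x +20 to +36 mm a ledge 18 mm high with a black pad. A 13.5 mm bore runs down through the tall part's middle. This point: on the bore's axis, 15 mm below its mouth, 15 mm above the underside; z up. Grip across the 32 mm.
- block_b_mid (a point): One of three aluminium jig blocks that look alike, 0.11 kg, on the mat; any one may be the clear one. Tall part 40 (own x, -20 to +20) x 32 (own y) x 30 mm high; at x +20 to +36 mm a ledge 18 mm high with a black pad. A 13.5 mm bore runs down through the tall part's middle. This point: on the bore's axis, 15 mm below its mouth, 15 mm above the underside; z up. Grip across the 32 mm.
- block_c_mid (a point): One of three aluminium jig blocks that look alike, 0.11 kg, on the mat; any one may be the clear one. Tall part 40 (own x, -20 to +20) x 32 (own y) x 30 mm high; at x +20 to +36 mm a ledge 18 mm high with a black pad. A 13.5 mm bore runs down through the tall part's middle. This point: on the bore's axis, 15 mm below its mouth, 15 mm above the underside; z up. Grip across the 32 mm.
- tray: Bystander: shallow rectangular steel tray with a few spare screws, fixed: 170 mm (own x) x 130 mm (own y), 18 mm high, walls and floor 3 mm. Origin: centre of its underside, which lies on the mat.
- dish: Round steel soaking dish, empty, fixed: 170 mm outer diameter, 34 mm high, wall 3 mm, floor 4 mm. Origin: centre of its underside, which lies on the mat.
- phone: Bystander: red phone lying on the mat, 150 (own x) x 72 x 8.5 mm. Origin: centre of its underside.
- tweezers: Bystander: steel tweezers lying flat on the mat, 125 mm long (own x), 12 mm wide, 8 mm high. Origin: near the middle of the underside.
Things that resemble listed ones, but are neither listed nor needed, are in the scene too. What is shaped like the part that bears block_c_mid but blue is not meant.

How it is judged (in metres and radians):
On the way:
1. the gauge's pin is all the way down (at least 22 mm) in the bore of a block (((horizontal distance between gauge_tip and block_a_mid below 0.006 m and z of gauge_tip in the frame of block_a_mid between -0.016 and -0.007 m and angle between gauge_mid's own z axis and vertical below 0.12 rad and angle between block_a_mid's own z axis and vertical below 0.1 rad) or (horizontal distance between gauge_tip and block_b_mid below 0.006 m and z of gauge_tip in the frame of block_b_mid between -0.016 and -0.007 m and angle between gauge_mid's own z axis and vertical below 0.12 rad and angle between block_b_mid's own z axis and vertical below 0.1 rad) or (horizontal distance between gauge_tip and block_c_mid below 0.006 m and z of gauge_tip in the frame of block_c_mid between -0.016 and -0.007 m and angle between gauge_mid's own z axis and vertical below 0.12 rad and angle between block_c_mid's own z axis and vertical below 0.1 rad))), for 0.1 s.
At the end, for the whole second after the job is handed in: The gauge stands upright (0.12 rad), pin at least 22 mm down in the bore of a block that stands upright within 40 mm of where it started; the middles of the other two blocks are within 70 mm of the dish's axis, at most 50 mm above its underside; gauge and blocks are let go and at rest (((horizontal distance between gauge_tip and block_a_mid below 0.006 m and z of gauge_tip in the frame of block_a_mid between -0.016 and -0.007 m and angle between gauge_mid's own z axis and vertical below 0.12 rad and angle between block_a_mid's own z axis and vertical below 0.1 rad and distance of block_a_mid from where it was at the start of the episode below 0.04 m and horizontal distance between each of block_b_mid, block_c_mid and dish below 0.07 m and z of each of block_b_mid, block_c_mid in the frame of dish below 0.05 m) or (horizontal distance between gauge_tip and block_b_mid below 0.006 m and z of gauge_tip in the frame of block_b_mid between -0.016 and -0.007 m and angle between gauge_mid's own z axis and vertical below 0.12 rad and angle between block_b_mid's own z axis and vertical below 0.1 rad and distance of block_b_mid from where it was at the start of the episode below 0.04 m and horizontal distance between each of block_a_mid, block_c_mid and dish below 0.07 m and z of each of block_a_mid, block_c_mid in the frame of dish below 0.05 m) or (horizontal distance between gauge_tip and block_c_mid below 0.006 m and z of gauge_tip in the frame of block_c_mid between -0.016 and -0.007 m and angle between gauge_mid's own z axis and vertical below 0.12 rad and angle between block_c_mid's own z axis and vertical below 0.1 rad and distance of block_c_mid from where it was at the start of the episode below 0.04 m and horizontal distance between each of block_a_mid, block_b_mid and dish below 0.07 m and z of each of block_a_mid, block_b_mid in the frame of dish below 0.05 m)) and linear speed of each of block_a, block_b, block_c, gauge below 0.02 m/s and contact force between each of block_a, block_b, block_c, gauge and the fingers below 0.05 N); the robot touches nothing.
It fails at once if the pin is forced: more than 60 N between gauge and a block (contact force between gauge and block_a above 60 N or contact force between gauge and block_b above 60 N or contact force between gauge and block_c above 60 N).
It fails at once if a block or the gauge is dropped (falls freely faster than 0.8 m/s, about 33 mm) ((linear speed of block_a above 0.8 m/s and contact force between block_a and anything else below 0.1 N) or (linear speed of block_b above 0.8 m/s and contact force between block_b and anything else below 0.1 N) or (linear speed of block_c above 0.8 m/s and contact force between block_c and anything else below 0.1 N) or (linear speed of gauge above 0.8 m/s and contact force between gauge and anything else below 0.1 N)).
It fails at once if the phone or the tweezers are moved by more than 15 mm (distance of any of phone, tweezers from where it was at the start of the episode above 0.015 m).
It also fails if it takes over 72 s, if anything falls off the work surface, if the arm or the gripper's body presses on something with over 40 N, if the wrist force passes 120 N, or if a joint passes its speed limit or range.

## Working session

There is one attempt and no reset: what is moved stays moved. The work goes in short steps, Python scripts to look and compute and a tool call to move; the robot and the scene stay as the last step left them, time stands still between calls to the robot, and variables do not carry over. Pictures are saved under pics/ and viewed, about 8 in all and at most 12, crops included, and the job is handed in when it is done.

Besides the shell and the picture viewer there is one more tool, called after "Emit:" as name([rows], argument=value, ...), one row to a line, values as JSON. carry_out: Moves the arm, as the interface text tells. Its arguments: {"type":"object","properties":{"rows":{"type":"array","items":{"type":"array","items":{"type":"number"}}}},"required":["rows"]}

```bash
ls; mkdir -p pics; python3 - <<'E'
from plant import r, eyes
import cv2,pickle
print(r.observe())
for n in ["top","side"]:
    d=eyes.get_image(n); pickle.dump(d,open(f"pics/{n}0.pkl","wb"))
    cv2.imwrite(f"pics/{n}0.png",cv2.resize(d["pixels"][:,:,::-1],(800,600),interpolation=cv2.INTER_CUBIC))
    print(n,d["camera_matrix"],d["eye"],d["orientation"])
E
```

```text
pics
{'t': 0.0, 'joints': array([-1.19052336,  0.5083423 , -0.23749245,  1.50114556,  0.12569815,
        1.14892194, -0.15479944]), 'dq': array([ 2.61558396e-04,  1.21970346e-05,  7.11772743e-04, -1.50172031e-03,
       -8.77775747e-05,  6.68865119e-04, -8.56477970e-05]), 'joint_efforts': array([-3.79250396e-04, -6.20592213e+01, -2.18657658e+00, -2.49632925e+01,
        1.26654198e-02,  1.25487201e-02, -6.06514305e-07]), 'tool_pos': array([169.54147969, 601.06346324, 249.42137644]), 'tool_rot': array([-9.95279716e-05,  1.36959436e-01,  9.90576234e-01, -9.09343434e-04]), 'wrist_force': array([-0.61400342, -0.14325096, -0.30669686]), 'ft_torque': array([0.0346367 , 0.01514485, 0.03162617]), 'grip_width': 85.54513158600092}
top [[439.9015454    0.         255.8105328 ]
 [  0.         439.9015454  189.91734397]
 [  0.           0.           1.        ]] [ 306.73810333  -11.5595959  1368.82364396] [ 0.06407048 -0.69650777  0.71301814 -0.04875486]
side [[448.72515687   0.         252.49908377]
 [  0.         448.72515687 198.03904598]
 [  0.           0.           1.        ]] [ 137.10622563 -819.99717492  788.20759607] [-0.42850733  0.87635643 -0.19743829  0.09694841]
```

View pics/top0.png

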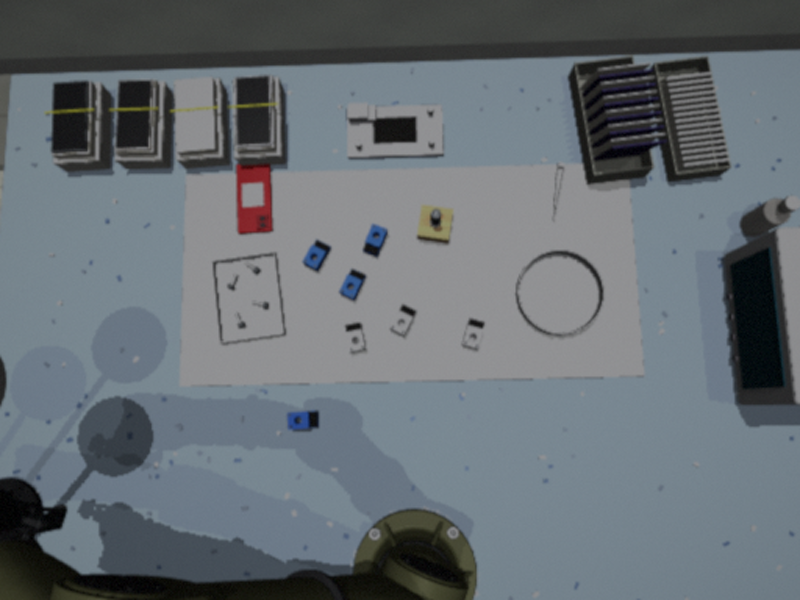

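View pics/side0.png

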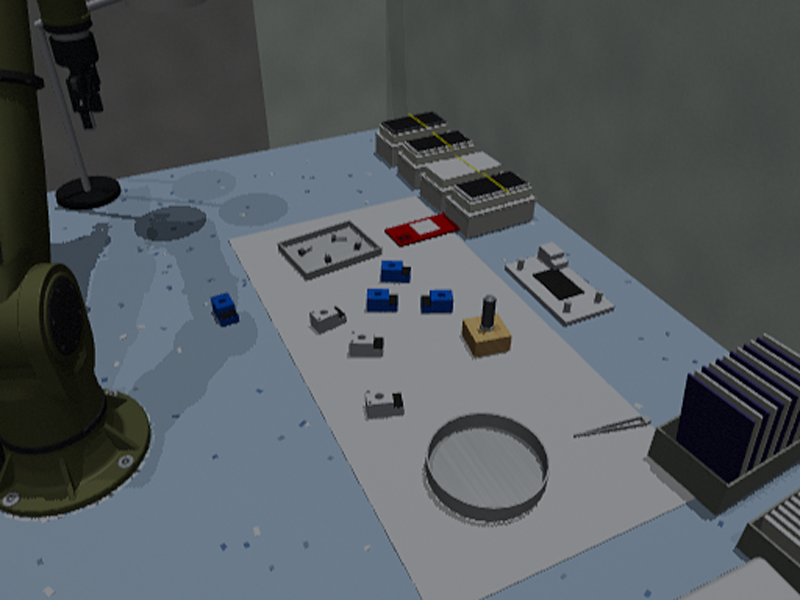

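The top view shows silver blocks at about (356,338), (403,320) and (473,334), the gauge and stand at (436,220), and the dish at (560,294). The blue blocks are decoys. I'll enlarge the area to measure it.

```bash
cat > h.py <<'E'
import numpy as np, pickle, cv2
from scipy.spatial.transform import Rotation as R
def rot(q): return R.from_quat(np.r_[q[1:],q[0]])
def ray(d,u,v,fish=False):
    K=d["camera_matrix"]; x=(u-K[0,2])/K[0,0]; y=(v-K[1,2])/K[1,1]
    if fish:
        th=np.hypot(x,y); s=np.sin(th)/th if th>1e-9 else 1; c=np.array([x*s,y*s,np.cos(th)])
    else: c=np.array([x,y,1.])
    return rot(d["orientation"]).apply(c)
def at_z(d,u,v,z,fish=False):
    w=ray(d,u,v,fish); e=np.array(d["eye"]); return e+w*(z-e[2])/w[2]
def proj(d,p,fish=False):
    K=d["camera_matrix"]; c=rot(d["orientation"]).inv().apply(np.array(p)-d["eye"])
    if fish:
        n=np.hypot(c[0],c[1]); th=np.arctan2(n,c[2]); x,y=c[:2]/n*th
    else: x,y=c[:2]/c[2]
    return np.array([K[0,0]*x+K[0,2],K[1,1]*y+K[1,2]])
def goto(s,p,yaw_R=None):
    "shift in tool axes (m) and rotvec to reach p (mm), rotation matrix"
    T=rot(s["tool_rot"]); sh=T.inv().apply(np.array(p)-s["tool_pos"])/1000
    rv=(T.inv()*yaw_R).as_rotvec() if yaw_R is not None else np.zeros(3)
    return sh.round(4),rv.round(4)
def down(yaw):
    "tool z down, tool y (jaw) axis at angle yaw in world xy"
    y=np.array([np.cos(yaw),np.sin(yaw),0]); z=np.array([0,0,-1.]); return R.from_matrix(np.c_[np.cross(y,z),y,z])
E
python3 - <<'E'
from h import *
d=pickle.load(open("pics/top0.pkl","rb")); p=d["pixels"]
c=cv2.resize(p[125:235,215:320,::-1],None,fx=5.4,fy=5.4,interpolation=cv2.INTER_CUBIC)
cv2.imwrite("pics/crop0.png",np.clip(c*1.4,0,255))
print(c.shape)
for n,u,v,z in [("a",356,339,30),("b",403,320,30),("c",474,334,30),("stand",436,224,34),("gaugetop",436,213,34+61),("dish",560,294,34),("tw",558,192,5),("phone",255,200,8)]:
    print(n,at_z(d,(u+.5)*.64-.5,(v+.5)*.64-.5,z).round(0))
E
```

```text
(594, 567, 3)
a [442. 103.  30.]
b [477.  10.  30.]
c [ 446. -128.   30.]
stand [668. -60.  34.]
gaugetop [673. -58.  95.]
dish [ 520. -298.   34.]
tw [ 737. -313.    5.]
phone [737. 310.   8.][ WARN:0@0.471] global loadsave.cpp:1063 imwrite_ Unsupported depth image for selected encoder is fallbacked to CV_8U.
```

View pics/crop0.png

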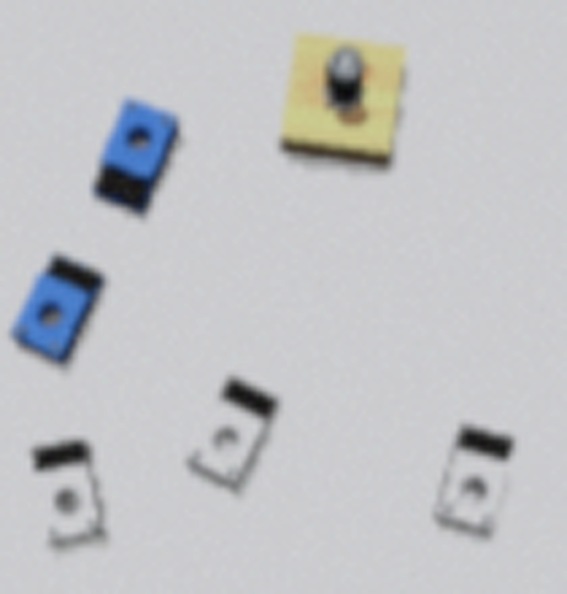

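Read from the crop: bores at a (67,500), b (226,438), c (474,490); pads at (61,455), (249,397), (486,443); stand top centred near (344,94).

```bash
python3 - <<'E'
from h import *
from plant import r
d=pickle.load(open("pics/top0.pkl","rb"))
f=lambda u,v,z:at_z(d,215+(u+.5)/5.4-.5,125+(v+.5)/5.4-.5,z)
for n,b,p in [("a",(67,500),(61,455)),("b",(226,438),(249,397)),("c",(474,490),(486,443))]:
    B=f(*b,30);P=f(*p,19);w=P-B; print(n,B.round(1),P.round(1),np.hypot(w[0],w[1]).round(1),"xaxis deg",np.degrees(np.arctan2(w[1],w[0])).round(1))
C=[f(*c,34) for c in [(296,36),(404,46),(390,152),(285,142)]]
print(np.mean(C,0),[np.linalg.norm(C[i]-C[i-1]).round(1) for i in range(4)])
print("gaugetop",f(346,56,95))
s=r.observe(); S=np.mean(C,0)
print(rot(s["tool_rot"]).as_matrix().round(3))
print(goto(s,[S[0],S[1],250],down(np.pi/2)),goto(s,[S[0],S[1],250],down(-np.pi/2)))
E
```

```text
a [440.6 105.1  30. ] [467.6 109.2  19. ] 27.3 xaxis deg 8.7
b [473.7  14.3  30. ] [498.5   0.8  19. ] 28.2 xaxis deg -28.6
c [ 440.8 -125.    30. ] [ 468.6 -133.8   19. ] 29.2 xaxis deg -17.5
[672.12676424 -58.26718361  34.        ] [np.float64(63.6), np.float64(62.9), np.float64(63.7), np.float64(60.8)]
gaugetop [676.96535114 -58.03028009  95.        ]
[[-0.962  0.271 -0.   ]
 [ 0.271  0.962 -0.002]
 [-0.    -0.002 -1.   ]]
(array([-6.626e-01, -4.983e-01,  3.000e-04]), array([-1.600e-03, -2.000e-04, -2.748e-01])) (array([-6.626e-01, -4.983e-01,  3.000e-04]), array([-3.0000e-04,  2.2000e-03,  2.8668e+00]))
```

Emit:
carry_out([
  [-0.26,-0.2,0,0,0,-0.27,1],
  [-0.26,-0.2,0,0,0,-0.27,1],
  [-0.26,-0.2,0,0,0,-0.27,1],
  [-0.26,-0.2,0,0,0,-0.27,1],
  [-0.26,-0.2,0,0,0,-0.27,1],
  [-0.26,-0.2,0,0,0,-0.27,1],
  [-0.26,-0.2,0,0,0,-0.27,1],
  [-0.26,-0.2,0,0,0,-0.27,1],
])

```text
t: 0.77
tool_pos: [366.9, 335.7, 250.1]
tool_rot: [0.0, 0.003, 1.0, -0.0]
wrist_force: [0.9, 0.0, 0.2]
grip_width: 85.2
```

Emit:
carry_out([
  [-0.2,-0.26,0,0,0,0,1],
  [-0.2,-0.26,0,0,0,0,1],
  [-0.2,-0.26,0,0,0,0,1],
  [-0.2,-0.26,0,0,0,0,1],
  [-0.2,-0.26,0,0,0,0,1],
  [-0.2,-0.26,0,0,0,0,1],
  [-0.2,-0.26,0,0,0,0,1],
  [-0.2,-0.26,0,0,0,0,1],
])

```text
t: 1.43
tool_pos: [565.4, 74.6, 250.0]
tool_rot: [-0.0, 0.003, 1.0, -0.0]
wrist_force: [0.9, 1.1, -0.6]
grip_width: 85.4
```

Emit:
carry_out([
  [-0.065,-0.134,0.05,0,0,0,1],
  [-0.065,-0.134,0.05,0,0,0,1],
  [-0.065,-0.134,0.05,0,0,0,1],
  [-0.065,-0.134,0.05,0,0,0,1],
  [-0.065,-0.134,0.05,0,0,0,1],
  [-0.065,-0.134,0.05,0,0,0,1],
])

```text
t: 1.93
tool_pos: [628.3, -59.4, 198.6]
tool_rot: [-0.001, 0.005, 1.0, -0.0]
wrist_force: [0.4, 0.6, 0.5]
grip_width: 85.5
```

```bash
cat > look.py <<'E'
from plant import r, eyes
from h import *
import sys
n=sys.argv[1]; cam=sys.argv[2] if len(sys.argv)>2 else "wrist"
d=eyes.get_image(cam); d["state"]=r.observe(); pickle.dump(d,open(f"pics/{n}.pkl","wb"))
im=cv2.convertScaleAbs(d["pixels"][:,:,::-1],alpha=1.4)
cv2.imwrite(f"pics/{n}.png",cv2.resize(im,(800,600),interpolation=cv2.INTER_CUBIC))
s=d["state"]; print(s["t"],s["tool_pos"].round(1),s["tool_rot"].round(4),s["grip_width"]); print(d["eye"],d["orientation"],d["camera_matrix"])
E
python3 look.py w1
```

```text
1.9833 [628.3 -56.9 199.5] [-9.e-04  3.e-03  1.e+00  4.e-04] 85.81057515154045
[561.37285751 -57.12362564 321.51606911] [0.09425614 0.70384154 0.69794799 0.09269022] [[297.31863964   0.         259.66703778]
 [  0.         297.31863964 192.05982984]
 [  0.           0.           1.        ]]
```

View pics/w1.png

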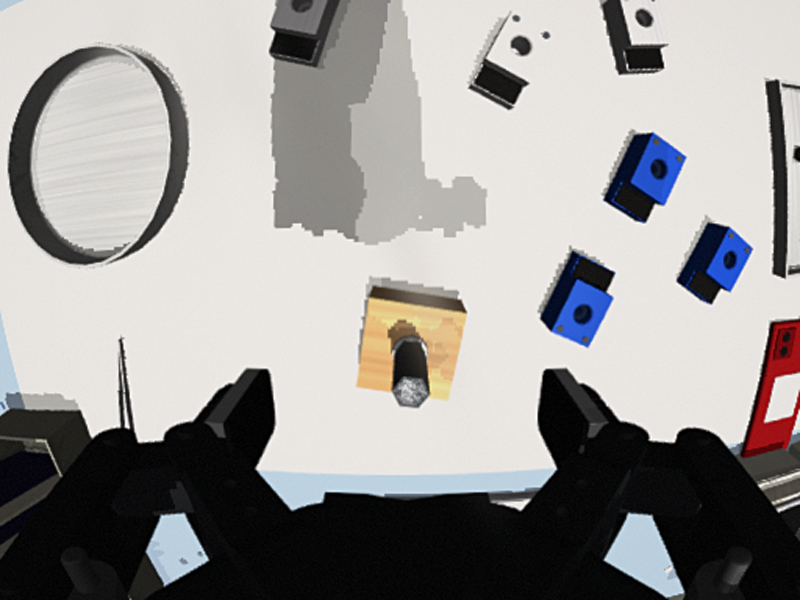

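The wrist view shows the gauge's top face at (411,391) and the stand top with corners near (371,290), (466,300), (450,398) and (358,388). I'll zoom in for the hex orientation.

```bash
python3 - <<'E'
from h import *
d=pickle.load(open("pics/w1.pkl","rb")); p=d["pixels"]
c=cv2.resize(p[225:270,235:295,::-1],None,fx=12,fy=12,interpolation=cv2.INTER_CUBIC)
cv2.imwrite("pics/w1c.png",cv2.convertScaleAbs(c,alpha=1.3))
f=lambda u,v,z:at_z(d,(u+.5)*.64-.5,(v+.5)*.64-.5,z,True)
print("gtop",f(411,391,95))
for n,b in zip("bac",[(521,45),(645,17),(303,3)]): print(n,f(*b,30))
for n,b in [("dl",(9,165)),("dr",(188,150)),("dt",(105,44)),("db",(92,266))]: print(n,f(*b,34))
E
```

```text
gtop [673.68603549 -55.63396733  95.        ]
b [473.32907237  16.23362821  30.        ]
a [439.72146574 108.15373292  30.        ]
c [ 442.72660007 -122.37523942   30.        ]
dl [ 522.97086655 -379.24885515   34.        ]
dr [ 535.94374762 -200.38741709   34.        ]
dt [ 447.34179467 -272.12726407   34.        ]
db [ 610.95846863 -291.96831638   34.        ]
```

View pics/w1c.png

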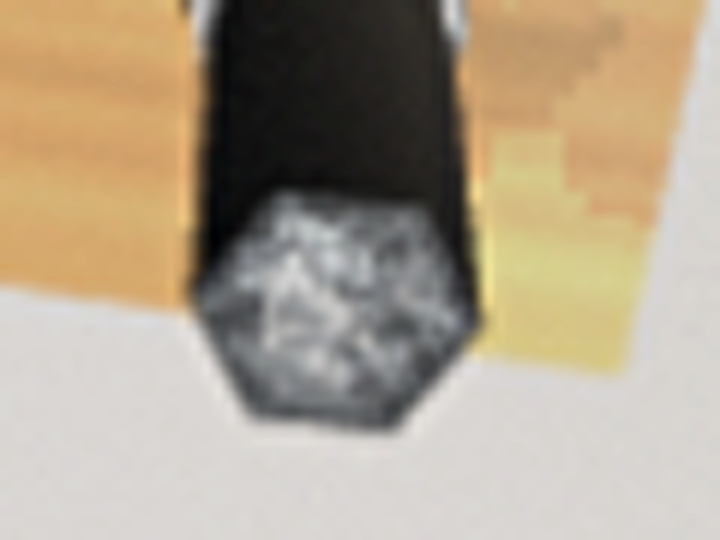

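```bash
python3 - <<'E'
from h import *
from plant import r
d=pickle.load(open("pics/w1.pkl","rb"))
V=np.array([at_z(d,235+(u+.5)/12-.5,225+(v+.5)/12-.5,95,True) for u,v in [(195,298),(280,190),(430,203),(483,322),(400,432),(252,418)]])
c=V.mean(0); w=V-c
a=np.degrees(np.arctan2(w[:,1],w[:,0])); print(c,np.linalg.norm(w,axis=1).round(1),(a%60).round(1))
m=np.degrees(np.angle(np.mean(np.exp(6j*np.radians(a)))))/6; n=(m+30)
print("vertex mod60",m,"flat normals",[(n+60*k)%180 for k in range(3)])
s=r.observe()
for k in range(3): print(goto(s,[c[0],c[1],150],down(np.radians((n+60*k)%180))))
E
```

```text
[674.13740515 -55.62216794  95.        ] [10.3 10.4 10.5 10.1 10.6 10.6] [23.5 23.4 23.2 24.8 23.6 23.3]
vertex mod60 23.627081509333696 flat normals [np.float64(53.62708150933369), np.float64(113.62708150933369), np.float64(173.6270815093337)]
(array([-0.0459,  0.0015,  0.0494]), array([ 1.000e-04, -1.900e-03,  6.288e-01]))
(array([-0.0459,  0.0015,  0.0494]), array([ 0.0011, -0.0016, -0.4184]))
(array([-0.0459,  0.0015,  0.0494]), array([ 1.8000e-03, -9.0000e-04, -1.4656e+00]))
```

Emit:
carry_out([
  [-0.023,0,0.02,0,0,-0.21,1],
  [-0.046,0.001,0.04,0,0,-0.418,1],
  [-0.046,0.0015,0.04,0,0,-0.418,1],
  [-0.046,0.0015,0.07,0,0,-0.418,1],
  [-0.046,0.0015,0.1,0,0,-0.418,1],
  [-0.046,0.0015,0.132,0,0,-0.418,1],
  [-0.046,0.0015,0.132,0,0,-0.418,1],
])

```text
t: 2.57
tool_pos: [670.7, -53.0, 62.8]
tool_rot: [-0.005, -0.207, 0.978, 0.002]
wrist_force: [-2.1, -0.0, -1.1]
grip_width: 85.6
```

Emit:
carry_out([
  [0,0,0,0,0,0,0],
  [0,0,0,0,0,0,0],
  [0,0,0,0,0,0,0],
  [0,0,0,0,0,0,0],
  [0,0,0,0,0,0,0],
  [0,0,0,0,0,0,0],
  [0,0,0,0,0,0,0],
  [0,0,0,0,0,0,0],
])

```text
t: 3.23
tool_pos: [675.4, -55.5, 69.8]
tool_rot: [0.001, -0.205, 0.979, -0.0]
wrist_force: [-0.6, 0.8, 6.5]
grip_width: 16.9
```

Emit:
carry_out([
  [0,0,0,0,0,0,0],
  [0,0,-0.02,0,0,0,0],
  [0,0,-0.04,0,0,0,0],
  [0,0,-0.06,0,0,0,0],
  [0,0,-0.06,0,0,0,0],
])

```text
t: 3.65
tool_pos: [676.8, -55.6, 132.6]
tool_rot: [0.003, -0.205, 0.979, -0.001]
wrist_force: [0.6, 0.2, -0.4]
grip_width: 17.2
```

Emit:
carry_out([
  [0.02,0.018,0,0,0,0,0],
  [0.045,0.042,0,0,0,0,0],
  [0.072,0.068,0,0,0,0,0],
  [0.1,0.094,0,0,0,0,0],
  [0.128,0.12,0,0,0,0,0],
  [0.148,0.138,0,0,0,0,0],
  [0.156,0.1455,0,0,0,0,0],
  [0.156,0.1455,0,0,0,0,0],
])

```text
t: 4.32
tool_pos: [470.5, 15.9, 128.2]
tool_rot: [-0.001, -0.206, 0.979, 0.0]
wrist_force: [0.3, 0.4, -1.6]
grip_width: 17.2
```

```bash
python3 look.py w2; python3 - <<'E'
from h import *
d=pickle.load(open("pics/w2.pkl","rb"));s=d["state"];print(s["wrist_force"])
print(proj(d,s["tool_pos"],True)/.64, proj(d,s["tool_pos"]-[0,0,59],True)/.64, proj(d,[473.5,15.3,30],True)/.64)
E
```

```text
4.3667 [472.9  15.3 128.4] [ 0.000e+00 -2.056e-01  9.786e-01 -1.000e-04] 17.18100975726752
[409.23153064  -9.5339708  251.07435453] [0.07229555 0.54123808 0.8303775  0.11094099] [[297.31863964   0.         259.66703778]
 [  0.         297.31863964 192.05982984]
 [  0.           0.           1.        ]]
[ 1.78779987 -0.55448988 -1.9150433 ]
[395.68726869 412.67967685] [398.52074025 343.75466714] [399.25172208 316.90518342]
```

View pics/w2.png

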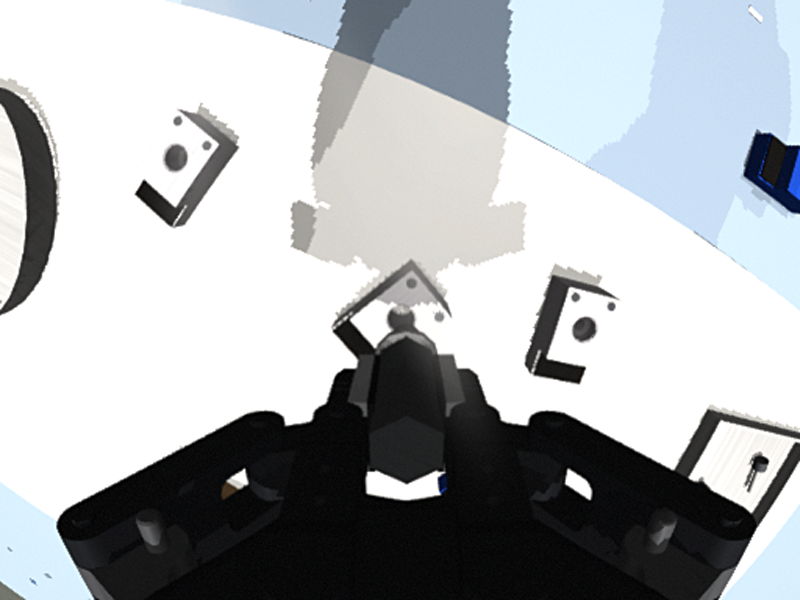

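```bash
python3 - <<'E'
from h import *
d=pickle.load(open("pics/w2.pkl","rb"));s=d["state"];p=d["pixels"]
c=cv2.resize(p[155:255,200:310,::-1],None,fx=6,fy=6,interpolation=cv2.INTER_CUBIC)
cv2.imwrite("pics/w2c.png",c)
f=lambda u,v,z:at_z(d,(u+.5)*.64-.5,(v+.5)*.64-.5,z,True)
print("a",f(584,328,30),"c",f(176,158,30))
for z in (28,-28,-33,-59): print(z,((proj(d,s["tool_pos"]+[0,0,z],True)-[200,155]+.5)*6).round())
E
```

```text
a [440.12599577 106.91572073  30.        ] c [ 442.77469845 -122.84903057   30.        ]
28 [314. 866.]
-28 [328. 511.]
-33 [329. 489.]
-59 [333. 393.]
```

View pics/w2c.png

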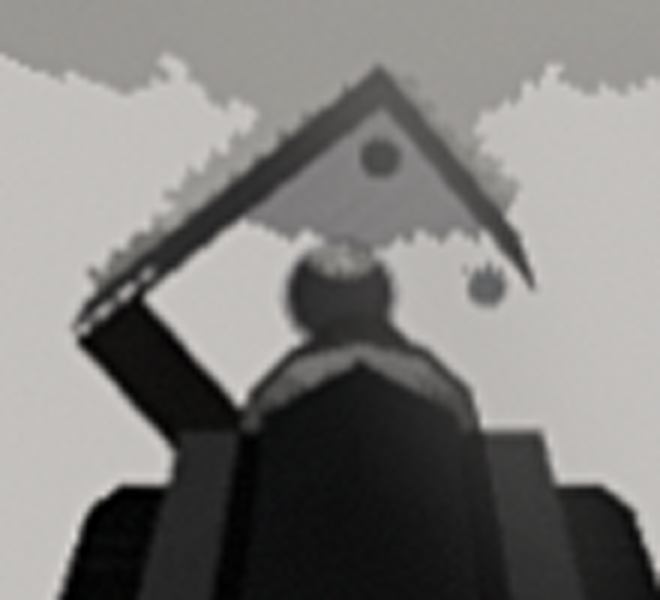

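The crop shows bore b centred near (340,300), the front rim of the collar's underside at (360,343), and the jaws symmetric about x=362. I'll fit the gauge axis relative to the bore in this one image.

```bash
python3 - <<'E'
from h import *
from scipy.optimize import least_squares
d=pickle.load(open("pics/w2.pkl","rb"));s=d["state"]
P=lambda p:(proj(d,p,True)-[200,155]+.5)*6
t=np.linspace(0,2*np.pi,181)
def ring(x,y,z,rad):return np.array([P([x+rad*np.cos(a),y+rad*np.sin(a),z]) for a in t])
for dz in (0,3):
  z=s["tool_pos"][2]-33-dz
  def res(q):
    R_=ring(q[0],q[1],z,12); i=R_[:,1].argmin(); return [R_[i,1]-343, R_[:,0].mean()-360]
  g=least_squares(res,s["tool_pos"][:2],diff_step=1e-4).x; print("gauge cam",g,"tcp",s["tool_pos"],"ring w",np.ptp(ring(*g,z,12)[:,0]),"tip",P([*g,z-26]))
def rb(q):
    R_=ring(q[0],q[1],30,6.75); return [R_[:,1].min()-245,(R_[:,0].min()+R_[:,0].max())/2-340]
b=least_squares(rb,[473,15],diff_step=1e-4).x; print("bore cam",b,np.ptp(ring(*b,30,6.75)[:,0]))
E
```

```text
gauge cam [469.27628607  16.88794524] tcp [472.94000313  15.29248412 128.38001656] ring w 253.79599124351205 tip [360.36089348 369.6231548 ]
gauge cam [470.22189211  17.30331744] tcp [472.94000313  15.29248412 128.38001656] ring w 249.12509020564397 tip [360.35522038 369.19296192]
bore cam [473.9302974   16.03404742] 103.8999930785186
```

Emit:
carry_out([
  [-0.0034,-0.0026,0.01,0,0,0,0],
  [-0.0034,-0.0026,0.02,0,0,0,0],
  [-0.0034,-0.0026,0.028,0,0,0,0],
  [-0.0034,-0.0026,0.032,0,0,0,0],
  [-0.0034,-0.0026,0.032,0,0,0,0],
  [-0.0034,-0.0026,0.032,0,0,0,0],
])

```text
t: 4.87
tool_pos: [477.8, 14.0, 95.7]
tool_rot: [-0.0, -0.205, 0.979, 0.0]
wrist_force: [0.1, 0.1, -1.3]
grip_width: 17.0
```

```bash
python3 look.py w3; python3 - <<'E'
from h import *
d=pickle.load(open("pics/w3.pkl","rb"));s=d["state"];p=d["pixels"];print(s["wrist_force"])
c=cv2.resize(p[165:255,205:315,::-1],None,fx=7,fy=6.6,interpolation=cv2.INTER_CUBIC) if 0 else cv2.resize(p[165:250,205:315,::-1],None,fx=7,fy=7,interpolation=cv2.INTER_CUBIC)
cv2.imwrite("pics/w3c.png",cv2.convertScaleAbs(c,alpha=1.2))
E
```

```text
4.9167 [477.9  14.   96.1] [-1.000e-04 -2.050e-01  9.788e-01  0.000e+00] 17.1880317494623
[416.28727645 -11.36302676 218.53226982] [0.07289601 0.54207374 0.82972514 0.11134823] [[297.31863964   0.         259.66703778]
 [  0.         297.31863964 192.05982984]
 [  0.           0.           1.        ]]
[ 0.45567177  0.10637919 -0.73371111]
```

View pics/w3c.png

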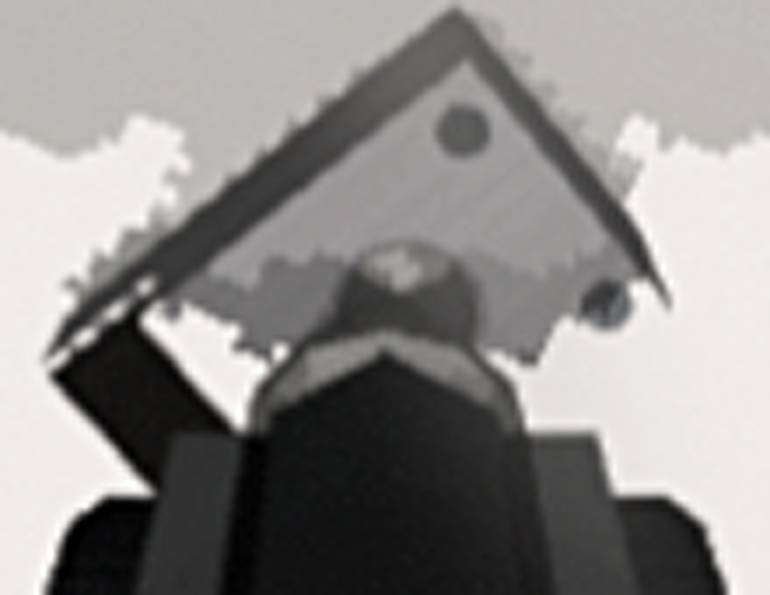

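```bash
cat > fit.py <<'E'
from h import *
from scipy.optimize import least_squares
t=np.linspace(0,2*np.pi,181)
def fit(d,z,rad,top,cx):
    "centre xy of a horizontal ring at height z from its top row and centre column (native px)"
    ring=lambda q:np.array([proj(d,[q[0]+rad*np.cos(a),q[1]+rad*np.sin(a),z],True) for a in t])
    def res(q):
        r=ring(q); return [r[:,1].min()-top,(r[:,0].min()+r[:,0].max())/2-cx]
    return least_squares(res,d["state"]["tool_pos"][:2],diff_step=1e-4).x
E
python3 - <<'E'
from fit import *
d=pickle.load(open("pics/w3.pkl","rb"));s=d["state"]
n=lambda u,v:((v+.5)/7-.5+165,(u+.5)/7-.5+205)
g=fit(d,s["tool_pos"][2]-33,12,*n(388,330)); b=fit(d,30,6.75,*n(406,240))
print(g,b,b-g,s["tool_pos"]); print(rot(s["tool_rot"]).inv().apply([*(b-g),0]))
print((proj(d,[*g,s["tool_pos"][2]-59],True)-[205,165]+.5)*7)
E
```

```text
[476.45495783  15.19292554] [473.19716499  15.66905872] [-3.25779284  0.47613318] [477.88670123  14.00879086  96.1174074 ]
[2.79282896e+00 1.74356614e+00 7.01652611e-04]
[388.28747705 361.12811887]
```

Emit:
carry_out([
  [0.0028,0.0017,0,0,0,0,0],
  [0.0028,0.0017,0,0,0,0,0],
  [0.0028,0.0017,0.003,0,0,0,0],
  [0.0028,0.0017,0.005,0,0,0,0],
  [0.0028,0.0017,0.007,0,0,0,0],
  [0.0028,0.0017,0.008,0,0,0,0],
  [0.0028,0.0017,0.009,0,0,0,0],
  [0.0028,0.0017,0.01,0,0,0,0],
])

```text
t: 5.58
tool_pos: [474.5, 14.6, 86.2]
tool_rot: [0.0, -0.205, 0.979, 0.0]
wrist_force: [0.7, 1.2, -0.5]
grip_width: 17.2
```

Emit:
carry_out([
  [0,0,0.001,0,0,0,0],
  [0,0,0.002,0,0,0,0],
  [0,0,0.003,0,0,0,0],
  [0,0,0.004,0,0,0,0],
  [0,0,0.005,0,0,0,0],
  [0,0,0.005,0,0,0,0],
])

```text
t: 6.08
tool_pos: [474.2, 14.5, 81.1]
tool_rot: [-0.0, -0.205, 0.979, 0.0]
wrist_force: [-0.4, 0.0, -1.3]
grip_width: 17.2
```

Emit:
carry_out([
  [0,0,0.001,0,0,0,0],
  [0,0,0.002,0,0,0,0],
  [0,0,0.003,0,0,0,0],
  [0,0,0.003,0,0,0,0],
])

```text
t: 6.42
tool_pos: [474.2, 14.5, 78.1]
tool_rot: [-0.0, -0.205, 0.979, -0.0]
wrist_force: [0.6, 0.8, -1.8]
grip_width: 17.1
```

Emit:
carry_out([
  [0,0,0.001,0,0,0,0],
  [0,0,0.002,0,0,0,0],
  [0,0,0.003,0,0,0,0],
  [0,0,0.003,0,0,0,0],
])

```text
t: 6.75
tool_pos: [474.2, 14.5, 75.1]
tool_rot: [-0.0, -0.205, 0.979, 0.0]
wrist_force: [0.3, 0.3, -1.6]
grip_width: 17.6
```

Emit:
carry_out([
  [0,0,0.001,0,0,0,0],
  [0,0,0.002,0,0,0,0],
  [0,0,0.003,0,0,0,0],
  [0,0,0.003,0,0,0,0],
])

```text
t: 7.08
tool_pos: [474.2, 14.5, 72.1]
tool_rot: [-0.0, -0.205, 0.979, 0.0]
wrist_force: [-0.1, 0.5, -1.0]
grip_width: 17.5
```

Emit:
carry_out([
  [0,0,0.001,0,0,0,0],
  [0,0,0.002,0,0,0,0],
  [0,0,0.003,0,0,0,0],
  [0,0,0.003,0,0,0,0],
])

```text
t: 7.42
tool_pos: [474.2, 14.5, 69.1]
tool_rot: [-0.0, -0.205, 0.979, 0.0]
wrist_force: [0.5, -0.1, -1.6]
grip_width: 17.2
```

Emit:
carry_out([
  [0,0,0.001,0,0,0,0],
  [0,0,0.002,0,0,0,0],
  [0,0,0.003,0,0,0,0],
  [0,0,0.003,0,0,0,0],
])

```text
t: 7.75
tool_pos: [474.2, 14.5, 66.1]
tool_rot: [-0.0, -0.205, 0.979, 0.0]
wrist_force: [0.3, 0.7, -2.1]
grip_width: 17.3
```

Emit:
carry_out([
  [0,0,0.001,0,0,0,0],
  [0,0,0.002,0,0,0,0],
  [0,0,0.002,0,0,0,0],
  [0,0,0.002,0,0,0,0],
])

```text
t: 8.08
tool_pos: [474.4, 14.5, 65.7]
tool_rot: [0.0, -0.205, 0.979, -0.0]
wrist_force: [-4.0, -0.3, 19.0]
grip_width: 17.1
```

Emit:
carry_out([
  [0,0,-0.0015,0,0,0,0],
  [0,0,-0.0015,0,0,0,0.3],
  [0,0,-0.0015,0,0,0,0.6],
  [0,0,-0.0015,0,0,0,1],
  [0,0,-0.0015,0,0,0,1],
  [0,0,-0.0015,0,0,0,1],
  [0,0,-0.0015,0,0,0,1],
])

```text
t: 8.67
tool_pos: [474.3, 14.5, 65.6]
tool_rot: [-0.0, -0.205, 0.979, 0.0]
wrist_force: [-0.4, 0.3, 0.6]
grip_width: 83.9
```

Emit:
carry_out([
  [0,0,-0.02,0,0,0,1],
  [0,0,-0.04,0,0,0,1],
  [0,0,-0.08,0,0,0,1],
  [0,0,-0.12,0,0,0,1],
  [0,0,-0.12,0,0,0,1],
  [0,0,-0.12,0,0,0,1],
])

```text
t: 9.17
tool_pos: [475.6, 14.5, 187.9]
tool_rot: [0.002, -0.205, 0.979, -0.001]
wrist_force: [0.6, -0.2, -0.1]
grip_width: 85.5
```

```bash
python3 look.py w4 && python3 - <<'E'
from fit import *
d=pickle.load(open("pics/w4.pkl","rb"))
for p in ([440.1,106.9,30],[442.8,-122.8,30],[473.4,15.8,91]): print((proj(d,p,True)/.64).round())
E
```

```text
9.2167 [474.5  14.4 186.3] [ 8.000e-04 -2.050e-01  9.788e-01 -3.000e-04] 85.35330634624258
[413.33912185 -10.74954216 310.30627233] [0.07534785 0.5417731  0.82949006 0.11291968] [[297.31863964   0.         259.66703778]
 [  0.         297.31863964 192.05982984]
 [  0.           0.           1.        ]]
[557. 290.]
[224. 152.]
[407. 309.]
```

View pics/w4.png

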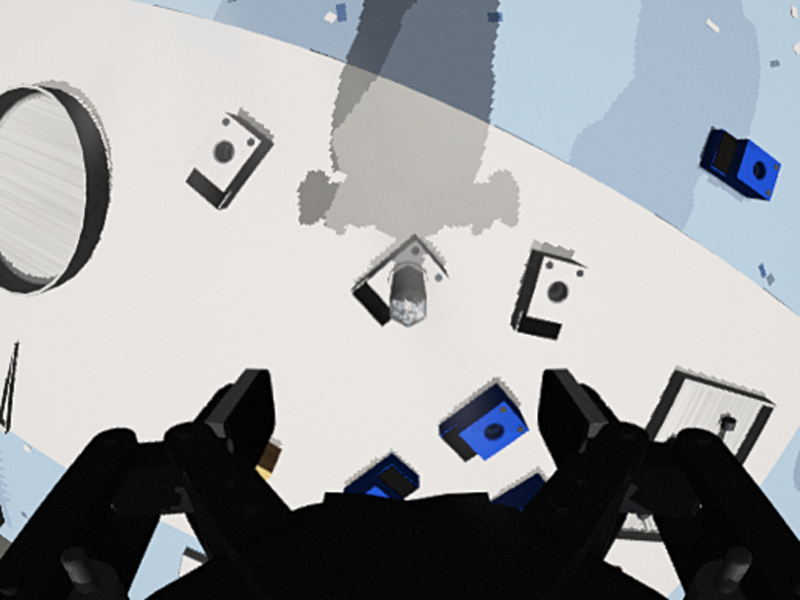

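The gauge stands seated in block b, centred in its bore: the top of the handle is at (407,308) and the collar is on the block. Bores are at a (558,291) and c (224,152); pads at (541,328) and (207,188). Next I'll compute the grasp for block a.

```bash
python3 - <<'E'
from fit import *
from plant import r
d=pickle.load(open("pics/w4.pkl","rb"))
f=lambda u,v,z:at_z(d,(u+.5)*.64-.5,(v+.5)*.64-.5,z,True)
for n,b,p in (("a",(558,291),(541,328)),("c",(224,152),(207,188))):
    B=f(*b,30);P=f(*p,19);w=P-B;print(n,B,np.hypot(*w[:2]),np.degrees(np.arctan2(w[1],w[0])))
t=pickle.load(open("pics/top0.pkl","rb"))
for u,v in ((559.5,294.5),(515.5,294),(603.5,294),(560,250),(560,339)): print(at_z(t,(u+.5)*.64-.5,(v+.5)*.64-.5,30))
s=r.observe(); print(goto(s,[441,106,110],down(np.radians(98.5))))
E
```

```text
a [440.10252105 107.31150165  30.        ] 29.553495976841706 11.790454971501243
c [ 442.87623748 -122.93194588   30.        ] 28.518866669566158 -14.92958616988356
[ 519.88230736 -298.14519708   30.        ]
[ 523.06547148 -212.13622864   30.        ]
[ 518.69383075 -384.00986394   30.        ]
[ 609.24085904 -304.34040643   30.        ]
[ 432.30773893 -294.00989247   30.        ]
(array([-0.006 ,  0.0974,  0.0762]), array([-0.0006,  0.0015,  0.2645]))
```

Emit:
carry_out([
  [-0.002,0.035,0.0,0,0,0.1,1],
  [-0.004,0.07,0.02,0,0,0.2,1],
  [-0.006,0.097,0.05,0,0,0.237,1],
  [-0.006,0.097,0.08,0,0,0.237,1],
  [-0.006,0.097,0.1,0,0,0.237,1],
  [-0.006,0.097,0.1,0,0,0.237,1],
])

```text
t: 9.72
tool_pos: [437.3, 105.5, 81.4]
tool_rot: [-0.005, -0.089, 0.996, -0.001]
wrist_force: [-0.4, 0.2, -0.5]
grip_width: 85.3
```

Emit:
carry_out([
  [0,0,0.02,0,0,0,1],
  [0,0,0.04,0,0,0,1],
  [0,0,0.055,0,0,0,1],
  [0,0,0.06,0,0,0,1],
  [0,0,0.06,0,0,0,1],
])

```text
t: 10.13
tool_pos: [440.1, 105.3, 25.0]
tool_rot: [-0.001, -0.088, 0.996, -0.0]
wrist_force: [0.1, 0.5, -0.0]
grip_width: 85.6
```

Emit:
carry_out([
  [0,0,0,0,0,0,0.5],
  [0,0,0,0,0,0,0.3],
  [0,0,0,0,0,0,0],
  [0,0,0,0,0,0,0],
  [0,0,0,0,0,0,0],
  [0,0,0,0,0,0,0],
  [0,0,0,0,0,0,0],
  [0,0,0,0,0,0,0],
])

```text
t: 10.8
tool_pos: [441.2, 105.8, 26.7]
tool_rot: [0.001, -0.088, 0.996, 0.0]
wrist_force: [-1.2, 0.1, 7.8]
grip_width: 31.0
```

Emit:
carry_out([
  [0,0,-0.005,0,0,0,0],
  [0,0,-0.02,0,0,0,0],
  [0,0,-0.05,0,0,0,0],
  [0,0,-0.08,0,0,0,0],
  [0,0,-0.11,0,0,0,0],
  [0,0,-0.14,0,0,0,0],
  [0,0,-0.14,0,0,0,0],
])

```text
t: 11.38
tool_pos: [443.1, 106.5, 171.0]
tool_rot: [0.004, -0.088, 0.996, 0.001]
wrist_force: [0.6, -0.4, -1.1]
grip_width: 31.0
```

```bash
python3 - <<'E'
from h import *
from plant import r
s=r.observe(); print(s["tool_pos"],s["grip_width"],s["wrist_force"]); print(goto(s,[482,-297,160],down(np.radians(90))))
E
```

```text
[443.07890669 106.4845833  171.02857279] 31.04721320678857 [ 0.58753584 -0.38673757 -1.08425418]
(array([ 0.0324, -0.4041,  0.0105]), array([0.0013, 0.0083, 0.1759]))
```

Emit:
carry_out([
  [0.003,-0.03,0,0,0,0.02,0],
  [0.006,-0.07,0,0,0,0.05,0],
  [0.01,-0.11,0,0,0,0.1,0],
  [0.014,-0.15,0,0,0,0.15,0],
  [0.018,-0.19,0,0,0,0.175,0],
  [0.022,-0.23,0,0,0,0.175,0],
  [0.026,-0.27,0,0,0,0.175,0],
  [0.028,-0.31,0,0,0,0.175,0],
])

```text
t: 12.05
tool_pos: [466.6, -206.3, 165.6]
tool_rot: [-0.0, -0.001, 1.0, 0.0]
wrist_force: [0.7, 0.5, -0.4]
grip_width: 30.9
```

```bash
python3 - <<'E'
from h import *
from plant import r
s=r.observe(); print(s["tool_pos"],s["grip_width"],s["wrist_force"]); print(goto(s,[480,-297,60],down(np.radians(90))))
E
```

```text
[ 466.64003357 -206.29259837  165.61948565] 30.91848449694764 [ 0.65057778  0.46528767 -0.39898576]
(array([-0.0133, -0.0907,  0.1056]), array([ 0.0001, -0.0008,  0.001 ]))
```

Emit:
carry_out([
  [-0.005,-0.03,0,0,0,0,0],
  [-0.009,-0.06,0.01,0,0,0,0],
  [-0.013,-0.085,0.03,0,0,0,0],
  [-0.013,-0.091,0.05,0,0,0,0],
  [-0.013,-0.091,0.05,0,0,0,0],
  [-0.013,-0.091,0.05,0,0,0,0],
])

```text
t: 12.55
tool_pos: [479.6, -294.6, 114.7]
tool_rot: [-0.002, -0.0, 1.0, 0.001]
wrist_force: [0.9, 0.4, -0.6]
grip_width: 31.0
```

```bash
python3 look.py w5
```

```text
12.6 [ 480.6 -294.1  115.9] [-5.e-04 -1.e-03  1.e+00  7.e-04] 30.84135390955098
[ 412.72594878 -293.32918381  237.6911458 ] [0.09280078 0.70061753 0.70119768 0.09404737] [[297.31863964   0.         259.66703778]
 [  0.         297.31863964 192.05982984]
 [  0.           0.           1.        ]]
```

View pics/w5.png

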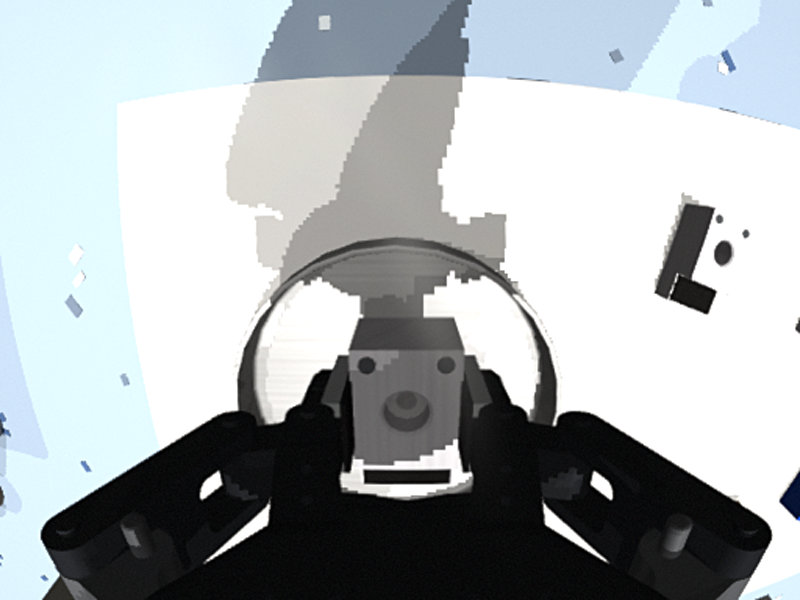

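Block a is held level over the dish; the near edge of the rim is at (402,238), with its sides at x=237 and x=558.

```bash
python3 - <<'E'
from h import *
d=pickle.load(open("pics/w5.pkl","rb"))
f=lambda u,v,z:at_z(d,(u+.5)*.64-.5,(v+.5)*.64-.5,z,True)
print(f(402,238,34)+[85,0,0],f(237,375,34),f(558,375,34),f(724,252,30))
E
```

```text
[ 524.51243128 -294.73579129   34.        ] [ 506.93151191 -377.86135846   34.        ] [ 506.51774081 -217.11313039   34.        ] [ 442.05217152 -122.05969855   30.        ]
```

Emit:
carry_out([
  [0,0,0.025,0,0,0,0],
  [0,0,0.05,0,0,0,0],
  [0,0,0.068,0,0,0,0],
  [0,0,0.076,0,0,0,0],
  [0,0,0.08,0,0,0,0],
  [0,0,0.082,0,0,0,0],
  [0,0,0.082,0,0,0,0],
])

```text
t: 13.18
tool_pos: [481.5, -295.2, 34.8]
tool_rot: [0.001, -0.001, 1.0, -0.0]
wrist_force: [0.7, -0.1, 0.0]
grip_width: 30.6
```

Lower 2 to 4 mm more until it touches.

Emit:
carry_out([
  [0,0,0.001,0,0,0,0],
  [0,0,0.002,0,0,0,0],
  [0,0,0.003,0,0,0,0],
  [0,0,0.003,0,0,0,0],
])

```text
t: 13.52
tool_pos: [480.8, -295.5, 31.1]
tool_rot: [0.0, -0.001, 1.0, -0.0]
wrist_force: [-0.2, -0.5, -0.5]
grip_width: 30.9
```

Emit:
carry_out([
  [0,0,0,0,0,0,0.45],
  [0,0,0,0,0,0,0.55],
  [0,0,0,0,0,0,0.65],
  [0,0,0,0,0,0,0.65],
  [0,0,0,0,0,0,0.65],
])

```text
t: 13.93
tool_pos: [480.8, -295.4, 30.8]
tool_rot: [0.0, -0.001, 1.0, -0.0]
wrist_force: [-0.7, -0.2, 0.8]
grip_width: 55.0
```

Emit:
carry_out([
  [0,0,-0.02,0,0,0,0.65],
  [0,0,-0.05,0,0,0,0.65],
  [0,0,-0.08,0,0,0,0.65],
  [0.0,0,-0.11,0,0,0,1],
  [0.01,0.03,-0.13,0,0,0.0,1],
  [0.02,0.07,-0.13,0,0,0.0,1],
  [0.03,0.11,-0.13,0,0,0.1,1],
  [0.038,0.14,-0.13,0,0,0.2,1],
])

```text
t: 14.6
tool_pos: [441.6, -152.6, 161.3]
tool_rot: [0.0, 0.101, 0.995, 0.001]
wrist_force: [0.8, 0.7, -0.9]
grip_width: 85.4
```

```bash
python3 - <<'E'
from h import *
from plant import r
s=r.observe(); print(s["tool_pos"],s["grip_width"],s["wrist_force"]); print(goto(s,[442.5,-123.5,26],down(np.radians(74))))
E
```

```text
[ 441.57685488 -152.6402727   161.26597157] 85.42919410303529 [ 0.77505453  0.72973285 -0.91597809]
(array([0.005 , 0.0286, 0.1353]), array([0.0011, 0.0004, 0.0768]))
```

Emit:
carry_out([
  [0.003,0.015,0.02,0,0,0.04,1],
  [0.006,0.03,0.04,0,0,0.077,1],
  [0.006,0.031,0.07,0,0,0.077,1],
  [0.006,0.031,0.1,0,0,0.077,1],
  [0.006,0.031,0.125,0,0,0.077,1],
  [0.006,0.031,0.133,0,0,0.077,1],
  [0.006,0.031,0.133,0,0,0.077,1],
])

```text
t: 15.18
tool_pos: [441.7, -123.5, 26.3]
tool_rot: [-0.002, 0.137, 0.991, 0.0]
wrist_force: [0.2, -0.1, 0.3]
grip_width: 85.3
```

Emit:
carry_out([
  [0,0,0,0,0,0,0.5],
  [0,0,0,0,0,0,0.3],
  [0,0,0,0,0,0,0],
  [0,0,0,0,0,0,0],
  [0,0,0,0,0,0,0],
  [0,0,0,0,0,0,0],
  [0,0,0,0,0,0,0],
  [0,0,0,0,0,0,0],
])

```text
t: 15.85
tool_pos: [443.5, -124.1, 29.0]
tool_rot: [0.001, 0.138, 0.99, -0.0]
wrist_force: [-1.9, 0.1, 9.6]
grip_width: 30.8
```

Emit:
carry_out([
  [0,0,-0.005,0,0,0,0],
  [0,0,-0.02,0,0,0,0],
  [0,0,-0.05,0,0,0,0],
  [0,0,-0.08,0,0,0,0],
  [0,0,-0.11,0,0,0,0],
  [0,0,-0.11,0,0,0,0],
])

```text
t: 16.35
tool_pos: [445.1, -124.4, 143.0]
tool_rot: [0.004, 0.138, 0.99, -0.0]
wrist_force: [0.4, -0.3, -1.1]
grip_width: 31.0
```

```bash
python3 - <<'E'
from h import *
from plant import r
s=r.observe(); print(s["tool_pos"],s["grip_width"],s["wrist_force"]); print(goto(s,[548,-296,110],down(np.radians(90))))
E
```

```text
[ 445.11208856 -124.40215803  142.97001939] 31.013758484017213 [ 0.38866253 -0.3246749  -1.10947577]
(array([-0.1455, -0.1371,  0.0341]), array([-0.0009,  0.0082, -0.276 ]))
```

Emit:
carry_out([
  [-0.015,-0.014,0,0,0,-0.05,0],
  [-0.04,-0.038,0,0,0,-0.12,0],
  [-0.07,-0.066,0,0,0,-0.2,0],
  [-0.1,-0.094,0,0,0,-0.276,0],
  [-0.125,-0.118,0.005,0,0,-0.276,0],
  [-0.14,-0.132,0.01,0,0,-0.276,0],
  [-0.1455,-0.137,0.02,0,0,-0.276,0],
  [-0.1455,-0.137,0.03,0,0,-0.276,0],
])

```text
t: 17.02
tool_pos: [545.5, -296.9, 106.6]
tool_rot: [0.0, 0.001, 1.0, -0.0]
wrist_force: [-0.1, 1.0, -1.2]
grip_width: 30.6
```

Emit:
carry_out([
  [0,0,0,0,0,0,0],
  [0,0,0,0,0,0,0],
])

```text
t: 17.18
tool_pos: [544.3, -292.9, 106.7]
tool_rot: [-0.001, -0.001, 1.0, 0.001]
wrist_force: [0.7, -0.5, -1.0]
grip_width: 30.6
```

```bash
python3 look.py w6
```

```text
17.2333 [ 544.9 -293.1  107.6] [-7.0e-04 -1.1e-03  1.0e+00  7.0e-04] 30.533710848217225
[ 477.40921898 -291.73438031  229.65934173] [0.09276054 0.70012726 0.70167027 0.09421319] [[297.31863964   0.         259.66703778]
 [  0.         297.31863964 192.05982984]
 [  0.           0.           1.        ]]
```

View pics/w6.png

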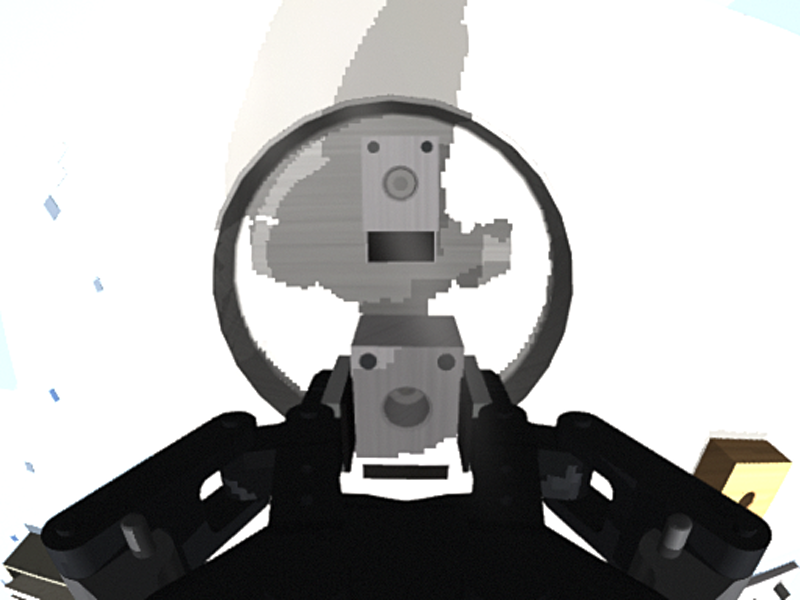

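Block a sits flat in the dish with its bore at (400,183), and block c is held behind it with a clear gap. I'll lower block c.

Emit:
carry_out([
  [-0.003,-0.002,0.025,0,0,0,0],
  [-0.003,-0.002,0.045,0,0,0,0],
  [-0.003,-0.002,0.058,0,0,0,0],
  [-0.003,-0.002,0.066,0,0,0,0],
  [-0.003,-0.002,0.07,0,0,0,0],
  [-0.003,-0.002,0.071,0,0,0,0],
  [-0.003,-0.002,0.072,0,0,0,0],
  [-0.003,-0.002,0.072,0,0,0,0],
])

```text
t: 17.9
tool_pos: [549.0, -297.3, 36.7]
tool_rot: [0.001, -0.0, 1.0, -0.0]
wrist_force: [0.0, 0.5, -0.6]
grip_width: 30.9
```

Emit:
carry_out([
  [0,0,0.001,0,0,0,0],
  [0,0,0.002,0,0,0,0],
  [0,0,0.003,0,0,0,0],
  [0,0,0.003,0,0,0,0],
])

```text
t: 18.23
tool_pos: [548.7, -297.4, 33.2]
tool_rot: [0.0, -0.0, 1.0, -0.0]
wrist_force: [-1.1, -0.0, 1.1]
grip_width: 30.6
```

Emit:
carry_out([
  [0,0,0.001,0,0,0,0],
  [0,0,0.001,0,0,0,0.45],
  [0,0,0.001,0,0,0,0.55],
  [0,0,0.001,0,0,0,0.65],
  [0,0,0.001,0,0,0,0.65],
  [0,0,0.001,0,0,0,0.65],
])

```text
t: 18.73
tool_pos: [548.5, -297.2, 31.6]
tool_rot: [-0.0, -0.0, 1.0, 0.0]
wrist_force: [-0.9, 0.1, -0.9]
grip_width: 55.6
```

Emit:
carry_out([
  [0,0,-0.02,0,0,0,0.65],
  [0,0,-0.05,0,0,0,0.65],
  [0,0,-0.08,0,0,0,0.65],
  [0,0,-0.11,0,0,0,0.65],
  [0,0,-0.15,0,0,0,0.65],
  [0,0,-0.18,0,0,0,0.65],
  [0,0,-0.18,0,0,0,0.65],
  [0,0,-0.18,0,0,0,0.65],
])

```text
t: 19.4
tool_pos: [549.4, -297.7, 213.9]
tool_rot: [0.002, -0.0, 1.0, -0.001]
wrist_force: [0.6, -0.3, 0.1]
grip_width: 55.3
```

```bash
python3 - <<'E'
from plant import r, eyes
from h import *
d=eyes.get_image("wrist"); e=eyes.get_image("side"); s=r.observe(); print(s["t"],s["tool_pos"],s["wrist_force"])
a=cv2.resize(d["pixels"],(500,375)); c=cv2.resize(e["pixels"][180:350,170:370],None,fx=1.5*1.5,fy=1.5*1.5)[:375,:300] if 0 else cv2.resize(e["pixels"][170:350,180:360],(375,375))
a=cv2.resize(d["pixels"],(425,375))
cv2.imwrite("pics/fin.png",cv2.convertScaleAbs(np.hstack([a,c])[:,:,::-1],alpha=1.2))
E
```

```text
19.5 [ 547.93829692 -297.0146746   210.90259486] [-1.41823893 -0.06309438 -1.05080513]
```

View pics/fin.png

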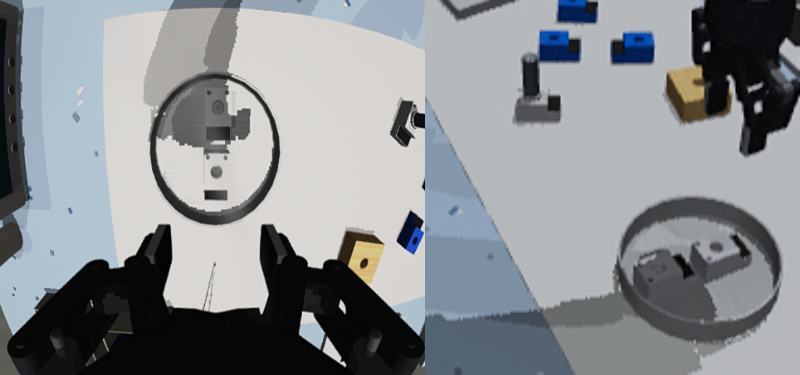

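Both views show blocks a and c lying flat in the dish, at (217,107) and (217,172). The gauge stands upright with its collar on block b, at (530,80), and the robot is clear of everything.

```bash
python3 -c "
from plant import r
print(r.job_done())"
```

```text
the job is handed in; nothing more can be done
None
```

The gauge is standing in block b, which is the clear one, and blocks a and c are in the soaking dish. I handed the job in at about 19.5 s of the 72 s allowed; no verdict was reported.

- **Finding the clear block:** I tried block b first. The pin went down with no resistance until the collar met the block, at a wrist force of about 19 N. That contact came 4 mm lower than on the stand, which matches the 34 mm stand against the 30 mm block, so the pin is fully in. I took the other two as clogged without putting the pin in them.
- **Placing the others:** I lowered blocks a and c to the dish floor before letting go.
- **Last checks:** The final wrist and side pictures show the gauge upright with its collar on block b, both other blocks flat in the dish, and the gripper about 180 mm above them.
- **Phone and tweezers:** The arm did not go near either one. I did not measure their positions at the end.
- **Disagreements along the way:** My first correction over block b was about 4 mm off, because that picture was taken while the arm was still settling. A closer look fixed it before the pin touched anything. The two cameras agreed on block and dish positions to about 2 to 5 mm.

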